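# Pack out the sample clamp with spacers and hold it shut

### The arm

A 7-joint arm with a two-finger parallel gripper is mounted at the origin on the work surface. World frame = base frame: x ahead of the robot, y to its left, z up, the work surface at z = 0. Lengths are in m, angles in rad, forces in N, time in s.
With the tool pointing down it reaches from about 0.4 to 0.85 m from the base axis. Payload 10.4 kg.
Tool frame: the origin (TCP) lies on the front face of the gripper's body, between the roots of the fingers; the fingertips stand 70 mm ahead of it and the grasp point (between the pads) lies 51 mm ahead of it; z points along the fingers, y is the direction in which the jaws open and shut (so a half turn about z gives the same grasp; the last joint's range is limited). The gripper opens to 87 mm and grips with 3 to 60 N. Pads are 19 mm wide; open, the fingers measure 117 mm over their backs; the gripper's body (75 mm by 190 mm) begins 51 mm behind the grasp point.
Start: joints at [-1.195, 0.332, -0.065, 1.46, 0.022, 1.35, -0.088], TCP at [0.243, 0.576, 0.292] pointing down, gripper open.
Joint ranges: [-2.6, 2.6], [-0.5, 2.12], [-1.47, 1.34], [0.16, 2.42], [-1.27, 4.41], [0.06, 2.06], [-2.6, 2.6]. Speed limits (rad/s): [2.22, 2.22, 2.79, 2.79, 3.14, 3.14, 3.14].

### API

Orientations are given as [roll, pitch, yaw] about the fixed x, y, z axes, in that order (R = Rz(yaw) Ry(pitch) Rx(roll)).
In Python, from station import * gives the robot as it stands.
- The arm moves only by the shell command python3 -m handwheel 'ROWS' [OPENING] [FORCE]. ROWS is JSON, a list of rows, each a list of 6 numbers: the shift along the world's x, y, z in mm, then the turn, a rotation vector about the world's x, y, z in rad. In form: [[x, y, z, ax, ay, az], ...]. A call has 1 to 5 rows; each row shifts and turns the commanded pose from where the row before left it; what a row does not reach is not made up. A row lasts 1/10 s, in which the tool goes at most 50 mm and 8.59 degrees, less where a joint would pass 70% of its speed; a pose out of reach is approached as far as the arm can. A call is refused whole if a number of a shift passes 50 or a number of a turn 0.15, either way. A call with a gripper value outside its range is refused whole. OPENING is the closure, from 0 (fully open) to 1 (shut), set as the call begins (- or left out, the last holds). The fingers move at their own pace and stop on an object; FORCE is the grip in N (left out, the last holds). Time passes only in rows, so rows that do not move let the fingers close. It gives the time, the measured TCP pose, the force and the opening at its end, in the units of the state.
- get_obs(): the state, without advancing time (a new reading comes with each control period).
- read_camera(name): name is "scene" or "top"; returns the picture (420x560x3 uint8, blue, green, red); there is no depth.
- calibration(name): a dict with "fx", "fy", "cx", "cy" (pixels), "D" ([k1, k2, p1, p2, k3] as OpenCV has them; the pictures are not rectified), "R" (3x3) and "t" (3): a world point X has camera coordinates R X + t. Camera axes: x right, y down, z forward; pixel columns grow to the right and rows downward; lengths in m; the calibration is good to about 2 mm. A picture is of the moment at which its call begins. calibration takes no time and is no camera call.
- hand_in(): hands the job in, once; it reports no verdict.
The state is a dict: "clock": time; "joint_positions": joint angles; "qd": joint speeds; "effort": joint torques, N m; "tcp_pos": TCP position; "tool_rot": TCP orientation; "wrist_force": force on the tool from outside, world axes, zero at the start; "wrist_torque": the same for the moment, N m; "gripper_width": finger opening in m.
Only numpy, scipy, OpenCV 4.12 (cv2) and the standard library are available. Lean on these libraries where they do the work, as an engineer would, in place of code of your own. Each camera call takes 0.05 s, during which the arm holds its last target. There are 200 camera calls.

### The job

The spring clamp holding the black sample block has a gap too wide for its plunger: stand spacers from the tray one beside another, squarely in line between the sample and the jaw, until the plunger, pushed in, nips the whole stack firmly before it runs out of travel, and leave the spacers you do not need in the tray. Then squeeze the plunger's end plate towards the fixed upright so that the stack is clamped tight, and finish while still squeezing: do not let go. Leave the jar, beaker and dish alone.

Things in the scene. Friction and masses are not known exactly. Their poses are not given: they have to be found in the camera images.
- clamp: Sample clamp, fixed to the bench: grey bed plate, x = -70 to +170, y = -50 to +50, top at z = 10 mm. Origin on the underside, x along the clamp, z up. Along +x stand: black sample, gap for spacers, jaw, fixed upright, plunger's end plate. The plunger rod (10 thick, axis y = 0, z = 30) joins jaw and end plate through the upright; a spring round it is 17 thick.
- upright_top (a point): Top centre of the clamp's fixed aluminium upright, which fills clamp x = 110 to 116, y = -20 to +20, up to z = 85 mm. To clamp, pinch the upright's face at x = 110 and the end plate's outer face together from above, fingertips near clamp z = 50 (above the rod), grip 30 N or more. With the plunger out this pair is 50 mm wide over all, fully in 20.
- sample: Black sample block with a steel disc in its top, fixed on the clamp's bed, 30 long x 44 wide x 34 high mm; how far along the bed it stands varies. Origin: bottom centre of the face that looks at the jaw, at bed height; axes as the clamp's, so the spacers (thickness along x) go at its x above 0, between its face and the jaw's.
- plunger (a joint): Plunger travel, m: 0 = out (jaw open, at rest), 0.030 = fully in. Jaw face at clamp x = 60 mm - travel, end plate's outer face at 160 mm - travel. Its spring pushes it out (4 N when out, 7 N when in), so it opens when let go. If it goes in to within about 1 mm of 0.030 the stack does not fill the gap: let it out and add a spacer (at least 11 mm of play is left for one more).
- jaw (a point): Centre of the lower edge of the jaw's face towards the sample, 10 mm above the clamp's underside; axes as the clamp's. The jaw is the plunger's inner end, an aluminium block 14 (x = 0 to +14) x 44 wide (y) x about 35 mm high, and moves with the plunger.
- end_plate (a point): Top centre of the outer face of the plunger's end plate, an upright aluminium plate 6 (x = -6 to 0) x 40 (y) x 65 mm high that spans clamp z = 20 to 85; axes as the clamp's. Moves with the plunger.
- tray: White open tray fixed to the bench, 166 (x) x 60 (y) x 14 mm high, floor 4 mm, walls and three dividers 4 mm; four pockets in a row along x, one spacer in each. Origin: centre of its underside.
- spacer1: Aluminium spacer, one of four alike: block 18 thick (its x) x 44 wide (its y) x 36 high mm, with an upright tab centred on top, 8 (x) x 16 (y) x 34 high, so 70 high in all; about 90 g. Origin: centre of its underside, z up. Starts standing loose in a pocket of the tray; lift it by the tab, pinched across the 16 mm (along its y).
- spacer2: Aluminium spacer, one of four alike: block 18 thick (its x) x 44 wide (its y) x 36 high mm, with an upright tab centred on top, 8 (x) x 16 (y) x 34 high, so 70 high in all; about 90 g. Origin: centre of its underside, z up. Starts standing loose in a pocket of the tray; lift it by the tab, pinched across the 16 mm (along its y).
- spacer3: Aluminium spacer, one of four alike: block 18 thick (its x) x 44 wide (its y) x 36 high mm, with an upright tab centred on top, 8 (x) x 16 (y) x 34 high, so 70 high in all; about 90 g. Origin: centre of its underside, z up. Starts standing loose in a pocket of the tray; lift it by the tab, pinched across the 16 mm (along its y).
- spacer4: Aluminium spacer, one of four alike: block 18 thick (its x) x 44 wide (its y) x 36 high mm, with an upright tab centred on top, 8 (x) x 16 (y) x 34 high, so 70 high in all; about 90 g. Origin: centre of its underside, z up. Starts standing loose in a pocket of the tray; lift it by the tab, pinched across the 16 mm (along its y).
- jar: Bystander: brown glass jar 56 across, 75 high, origin under its centre.
- beaker: Bystander: glass beaker 68 across, 85 high, origin under its centre.
- dish: Bystander: clear covered dish 90 across, 16 high, origin under its centre.
Not all that is in view belongs to the job. What is shaped like the spacer4 but red is not meant.

How it is judged:
By the outcome, as a careful person would: the job done as asked, in the order asked, and still so for the second after the job is handed in, while the arm keeps its last pose, push and grip.
It also fails if it takes over 72 s, if anything falls off the work surface, if the arm or the gripper's body presses on something with over 40 N, if the wrist force passes 120 N, or if a joint passes its speed limit or range.

## Working session

There is one attempt and no reset: what is moved stays moved. The work goes in short steps, Python scripts to look and compute and a shell command to move; the robot and the scene stay as the last step left them, time stands still between calls to the robot, and variables do not carry over. Pictures are saved under pics/ and viewed, about 8 in all and at most 12, crops included, and the job is handed in when it is done.

```bash
mkdir -p pics; python3 - <<'E'
from station import *
import cv2
for n in("scene","top"):
    cv2.imwrite(f"pics/{n}0.png",read_camera(n)); c=calibration(n); print(n,c)
print(get_obs())
E
```

```text
scene {'fx': 401.8889978404474, 'fy': 401.8889978404474, 'cx': 272.61713886593236, 'cy': 210.3267107030254, 'D': array([-0.07318203,  0.        ,  0.        ,  0.        ,  0.        ]), 'R': array([[-0.59395714,  0.80428193, -0.01858755],
       [ 0.5213711 ,  0.36722776, -0.77027005],
       [-0.61268841, -0.46719841, -0.6374469 ]]), 't': array([ 0.42862817, -0.21743274,  1.16857453])}
top {'fx': 446.92272103141215, 'fy': 446.92272103141215, 'cx': 278.97803078157483, 'cy': 215.23144863505, 'D': array([-0.06143365,  0.        ,  0.        ,  0.        ,  0.        ]), 'R': array([[ 1.30928010e-03, -9.99943217e-01, -1.05758164e-02],
       [-9.92424730e-01, -7.84254406e-08, -1.22854207e-01],
       [ 1.22847230e-01,  1.06565523e-02, -9.92368377e-01]]), 't': array([-0.08155856,  0.61928102,  1.0685546 ])}
{'clock': 0.1, 'joint_positions': array([-1.19462392,  0.33277782, -0.06467179,  1.46085652,  0.02155727,
        1.34991638, -0.08850929]), 'qd': array([ 0.00030414, -0.00219938, -0.00170296, -0.00174157,  0.00128296,
        0.0003587 , -0.00078311]), 'effort': array([ 8.27910098e-04, -6.24532413e+01,  2.38537474e-02, -3.90722358e+01,
       -6.16881251e-02,  3.64258233e-02,  5.39734776e-05]), 'tcp_pos': array([0.2425812 , 0.575716  , 0.29155302]), 'tool_rot': array([-3.14032788e+00,  2.62206133e-05,  2.74279412e+00]), 'wrist_force': array([-0.60577858,  1.00846311,  0.61671762]), 'wrist_torque': array([-0.00667941, -0.03214742,  0.03017801]), 'gripper_width': 0.08690350683211377}
```

View pics/top0.png

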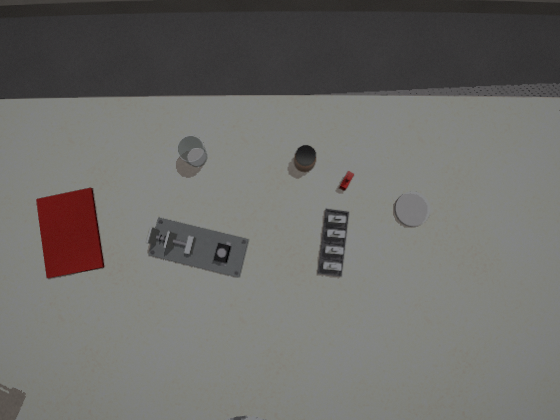

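View pics/scene0.png

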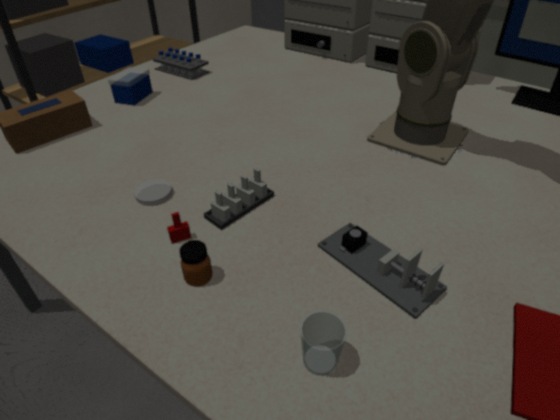

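```bash
cat > h.py <<'E'
import numpy as np, cv2
from station import *
def ray(n,u,v):
    c=calibration(n);K=np.array([[c['fx'],0,c['cx']],[0,c['fy'],c['cy']],[0,0,1]])
    p=cv2.undistortPoints(np.array([[[u,v]]],float),K,c['D'])[0,0]
    R=np.array(c['R']);return -R.T@c['t'],R.T@np.array([p[0],p[1],1])
def at(n,u,v,z):
    o,d=ray(n,u,v);return (o+d*(z-o[2])/d[2])*1000
def proj(n,X):
    c=calibration(n);K=np.array([[c['fx'],0,c['cx']],[0,c['fy'],c['cy']],[0,0,1]])
    return cv2.projectPoints(np.array(X,float).reshape(-1,3),cv2.Rodrigues(np.array(c['R']))[0],np.array(c['t']),K,c['D'])[0][:,0]
def crop(im,u0,v0,w,h,s):
    return cv2.convertScaleAbs(cv2.resize(im[v0:v0+h,u0:u0+w],None,fx=s,fy=s,interpolation=cv2.INTER_CUBIC),alpha=1.6)
E
python3 - <<'E'
from h import *
t=cv2.imread("pics/top0.png");
cv2.imwrite("pics/c1.png",np.hstack([crop(t,145,210,107,72,5),crop(t,315,207,45,72,5)]))
E
```

```text
(no output)
```

View pics/c1.png

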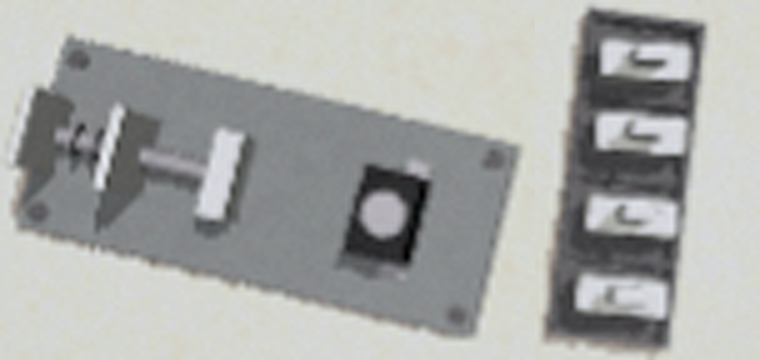

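```bash
cat >> h.py <<'E'
def rig(P,W):
    P=np.array(P,float);W=np.array(W,float)[:,:2];p=P-P.mean(0);w=W-W.mean(0)
    a=np.arctan2((p[:,0]*w[:,1]-p[:,1]*w[:,0]).sum(),(p*w).sum())
    R=np.array([[np.cos(a),-np.sin(a)],[np.sin(a),np.cos(a)]])
    return W.mean(0)-R@P.mean(0),a,R
E
python3 - <<'E'
from h import *
f=lambda px,py:(145+(px+.5)/5-.5,210+(py+.5)/5-.5)
g=lambda px,py:(315+(px-535+.5)/5-.5,207+(py+.5)/5-.5)
W=[at("top",*f(*p),.010) for p in[(68,38),(518,147),(475,335),(18,228)]]
P=[(170,-50),(-70,-50),(-70,50),(170,50)]
t,a,R=rig(P,W);print("clamp",t,a,[(np.array(w[:2])-t-R@p).round(1) for p,w in zip(P,W)])
C=lambda p,z:(R.T@(at("top",*f(*p),z)[:2]-t)).round(1)
print("jaw top corners 45",[C(p,.045) for p in[(217,128),(243,131),(222,222),(196,216)]])
print("sample top44",[C(p,.044) for p in[(366,166),(432,178),(412,268),(346,258)]],"disc",C((384,213),.044))
print("upright top85",[C(p,.085) for p in[(116,104),(125,106),(108,190),(97,188)]])
print("endplate top85 outer",[C(p,.085) for p in[(29,88),(14,163)]])
W=[at("top",*g(*p),.014) for p in[(588,8),(706,22),(665,345),(547,338)]]
P2=[(83,30),(83,-30),(-83,-30),(-83,30)]
t2,a2,R2=rig(P2,W);print("tray",t2,a2,[(np.array(w[:2])-t2-R2@p).round(1) for p,w in zip(P2,W)])
T=lambda p,z:(R2.T@(at("top",*g(*p),z)[:2]-t2)).round(1)
for c in[(646,60),(641,133),(631,216),(622,297)]:print(T(c,.040),at("top",*g(*c),.04).round(1))
np.savez("fit.npz",t=t,a=a,t2=t2,a2=a2)
# scene overlay
im=cv2.imread("pics/scene0.png")
def W3(t,a,p):
    R=np.array([[np.cos(a),-np.sin(a)],[np.sin(a),np.cos(a)]]);p=np.array(p,float)
    return np.c_[p[:,:2]@R.T+t,p[:,2]]/1000
u0,v0,s=190,160,3
big=crop(im,u0,v0,266,150,s)
def dr(X,col):
    for u,v in proj("scene",X):cv2.circle(big,(int((u+.5-u0)*s),int((v+.5-v0)*s)),2,col,-1)
dr(W3(t,a,[(170,-50,10),(-70,-50,10),(-70,50,10),(170,50,10)]),(0,0,255))
dr(W3(t,a,[(160,20,85),(160,-20,85),(116,20,85),(116,-20,85),(60,22,45),(60,-22,45)]),(0,255,0))
dr(W3(t2,a2,[(x,y,14) for x,y in P2]),(0,0,255))
dr(W3(t2,a2,[(x,0,74) for x in(-60.75,-20.25,20.25,60.75)]),(255,0,0))
cv2.imwrite("pics/c2.png",big)
E
```

```text
clamp [530.91283088  74.36283962] 1.3428444051681245 [array([-0.3, -0.9]), array([-1.5,  1.9]), array([ 1.7, -0. ]), array([ 0.2, -1. ])]
jaw top corners 45 [array([ 74.8, -21.7]), array([ 61.9, -23.2]), array([60.8, 22.3]), array([74.1, 22.4])]
sample top44 [array([ -1.2, -20.4]), array([-34.2, -22.1]), array([-35.2,  22.7]), array([-2.6, 25.4])] disc [-15.4  -0.1]
upright top85 [array([115.6, -20.7]), array([111.2, -20.8]), array([108.9,  19.6]), array([114.2,  19.9])]
endplate top85 outer [array([158.3, -18.6]), array([156.1,  17.6])]
tray [ 554.61761042 -216.4664004 ] -0.1318128056969461 [array([-0.6, -0.3]), array([ 0.1, -0.5]), array([2.5, 0.8]), array([-1.9,  0.1])]
[56.5  0. ] [ 610.7 -223.9   40. ]
[20.4 -1.8] [ 574.6 -220.9   40. ]
[-20.7  -1.7] [ 533.8 -215.4   40. ]
[-60.5  -2.1] [ 494.4 -210.6   40. ]
```

View pics/c2.png

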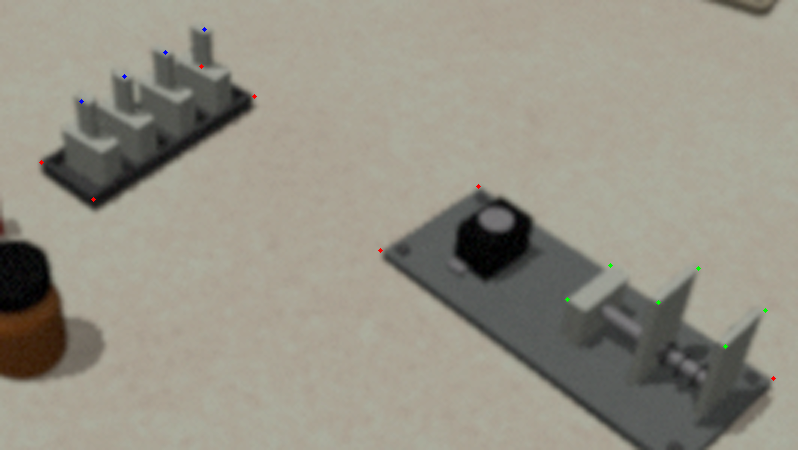

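```bash
python3 -m handwheel '[[35,-35,0,0,0,0.13],[35,-35,0,0,0,0.137],[35,-35,0,0,0,0],[35,-35,0,0,0,0],[8,-47,0,0,0,0]]' 0.3 20; python3 -m handwheel '[[8,-47,0,0,0,0],[8,-47,0,0,0,0],[8,-47,0,0,0,0],[8,-47,0,0,0,0],[8,-47,0,0,0,0]]'; python3 -m handwheel '[[8,-47,0,0,0,0],[8,-47,0,0,0,0],[8,-47,0,0,0,0],[8,-47,0,0,0,0],[8,-47,0,0,0,0]]'; python3 -m handwheel '[[8,-36,-20,0,0,0],[8,-36,-30,0,0,0],[0,0,-40,0,0,0],[0,0,0,0,0,0]]'
```

```text
clock: 0.6
tcp_pos: [0.3937, 0.3868, 0.2915]
tool_rot: [-3.141, 0.001, 3.007]
wrist_force: [0.2, -0.8, 0.4]
gripper_width: 0.0624
clock: 1.1
tcp_pos: [0.4305, 0.1519, 0.2921]
tool_rot: [3.141, -0.0, 3.01]
wrist_force: [0.5, -1.3, -0.5]
gripper_width: 0.0609
clock: 1.6
tcp_pos: [0.4704, -0.083, 0.2923]
tool_rot: [3.141, 0.0, 3.01]
wrist_force: [0.8, -0.8, -0.2]
gripper_width: 0.0609
clock: 2.0
tcp_pos: [0.4839, -0.1532, 0.1979]
tool_rot: [-3.141, -0.008, 3.008]
wrist_force: [-1.2, 1.1, 1.1]
gripper_width: 0.0611
```

```bash
python3 -m handwheel '[[5,-28,0,0,0,0],[5,-28,-20,0,0,0],[0,-2,-20,0,0,0],[0,0,0,0,0,0]]'; python3 - <<'E'
from h import *
o=get_obs();print(o['tcp_pos'],o['tool_rot'])
p=np.array(o['tcp_pos']);t=cv2.imread("pics/x.png") if 0 else read_camera("top");s=read_camera("scene")
cv2.imwrite("pics/t3.png",t);cv2.imwrite("pics/s3.png",s)
a=crop(t,290,200,95,100,4);b=crop(s,195,140,95,100,4)
for im,n,u0,v0 in((a,"top",290,200),(b,"scene",195,140)):
    for q in([0,0,.051],[0,0,.07],[0,0,p[2]-.074],[0,0,p[2]-.042]):
        u,v=proj(n,p-np.array(q))[0];cv2.circle(im,(int((u+.5-u0)*4),int((v+.5-v0)*4)),2,(0,0,255),-1)
cv2.imwrite("pics/c3.png",np.hstack([a,b]))
E
```

```text
clock: 2.4
tcp_pos: [0.4961, -0.2104, 0.1616]
tool_rot: [3.141, -0.003, 3.01]
wrist_force: [0.2, 0.9, -0.6]
gripper_width: 0.0607
[ 0.49606953 -0.21040715  0.16162894] [ 3.14110033e+00 -3.07702264e-03  3.00996375e+00]
```

View pics/c3.png

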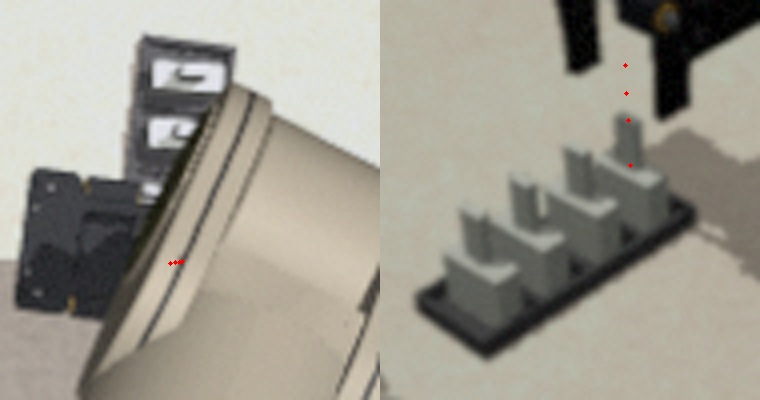

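```bash
python3 -m handwheel '[[-1,-1,-25,0,0,0],[0,0,-22,0,0,0],[0,0,0,0,0,0]]'; python3 -m handwheel '[[0,0,0,0,0,0],[0,0,0,0,0,0],[0,0,0,0,0,0],[0,0,0,0,0,0],[0,0,0,0,0,0]]' 1 20;  python3 -m handwheel '[[0,0,10,0,0,0],[0,0,30,0,0,0],[0,0,40,0,0,0],[0,0,40,0,0,0],[0,0,0,0,0,0]]'
```

```text
clock: 2.8
tcp_pos: [0.4953, -0.2104, 0.1147]
tool_rot: [3.14, -0.002, 3.012]
wrist_force: [0.0, -0.1, 0.3]
gripper_width: 0.0611
clock: 3.3
tcp_pos: [0.4959, -0.2121, 0.1157]
tool_rot: [3.141, 0.001, 3.01]
wrist_force: [-0.2, -0.3, -1.2]
gripper_width: 0.0286
clock: 3.8
tcp_pos: [0.4976, -0.2133, 0.2411]
tool_rot: [-3.141, 0.008, 3.009]
wrist_force: [0.4, -0.5, -1.2]
gripper_width: 0.0134
```

```bash
python3 -m handwheel '[[0,0,0,0,0,0],[0,0,0,0,0,0],[0,0,0,0,0,0]]' 0.5; python3 - <<'E'
from h import *
s=read_camera("scene");print(get_obs()['wrist_force'],get_obs()['gripper_width'])
cv2.imwrite("pics/c4.png",crop(s,195,110,105,130,4))
E
```

```text
clock: 4.1
tcp_pos: [0.4952, -0.2118, 0.2343]
tool_rot: [3.142, -0.002, 3.01]
wrist_force: [-0.3, 0.5, 1.2]
gripper_width: 0.03
[-0.18394189 -0.47387657 -1.20398495] 0.033922840964318135
```

View pics/c4.png

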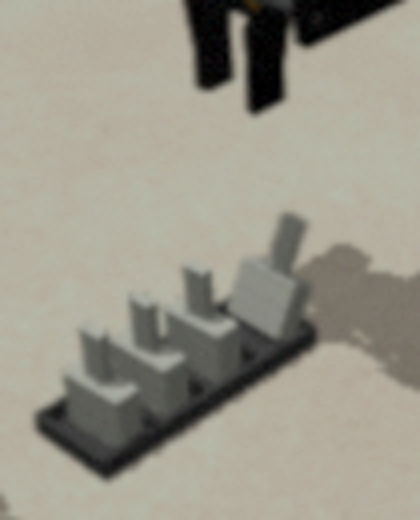

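```bash
python3 - <<'E'
from h import *
F=np.load("fit.npz");t2,a2=F['t2'],float(F['a2'])
ex=np.array([np.cos(a2),np.sin(a2),0]);ey=np.array([-np.sin(a2),np.cos(a2),0])
for n,p in(("tabtop",(292,217)),("tabbase",(281,266)),("facetop",(271,272)),("facebot",(257,323)),("s3tabtop",(197,268)),("s3facetop",(212,333)),("s3 facebot",(212,370))):
    o,d=ray("scene",195+(p[0]+.5)/4-.5,110+(p[1]+.5)/4-.5)
    for yy in(-1,):
        P0=np.r_[t2/1000,0]+ey*yy/1000;k=(P0-o)@ey/(d@ey);X=o+k*d
        print(n,((X-P0)@ex*1000).round(1),(X[2]*1000).round(1),(X*1000).round(1))
E
```

```text
tabtop -94.1 72.7 [ 461.2 -205.1   72.7]
tabbase -83.7 43.3 [ 471.5 -206.5   43.3]
facetop -75.4 43.3 [ 479.8 -207.6   43.3]
facebot -62.1 13.2 [ 492.9 -209.3   13.2]
s3tabtop -18.9 75.2 [ 535.8 -215.    75.2]
s3facetop -26.4 25.7 [ 528.3 -214.    25.7]
s3 facebot -24.3 -0.4 [ 5.304e+02 -2.143e+02 -4.000e-01]
```

```bash
python3 -m handwheel '[[-24,4,0,-0.0167,-0.126,0],[-24,4,-22,-0.0167,-0.126,0],[-25,4,-46,-0.0167,-0.126,0],[0,0,0,0,0,0],[0,0,0,0,0,0]]'; python3 - <<'E'
from h import *
o=get_obs();print(o['tcp_pos'],o['tool_rot'],o['joint_positions'].round(2),o['gripper_width'])
E
```

```text
clock: 4.65
tcp_pos: [0.4237, -0.1999, 0.1711]
tool_rot: [3.139, 0.364, 3.009]
wrist_force: [0.9, -0.4, 2.0]
gripper_width: 0.0436
[ 0.4237373  -0.19992937  0.17112497] [3.13935034 0.36350805 3.00887533] [-0.26 -0.15  0.64  2.27 -0.    0.65  1.83] 0.04359286520266236
```

```bash
python3 -m handwheel '[[10,-1.5,-30,0,0,0],[10,-1.5,-29,0,0,0],[0,0,0,0,0,0],[0,0,0,0,0,0]]'; python3 -m handwheel '[[0,0,0,0,0,0],[0,0,0,0,0,0],[0,0,0,0,0,0],[0,0,0,0,0,0],[0,0,0,0,0,0]]' 1 25;python3 -m handwheel '[[0,0,0,0,0,0],[0,0,0,0,0,0],[0,0,0,0,0,0],[0,0,0,0,0,0]]'
```

```text
clock: 5.05
tcp_pos: [0.4478, -0.2046, 0.1154]
tool_rot: [-3.14, 0.369, 3.011]
wrist_force: [-0.1, -0.1, 0.3]
gripper_width: 0.0432
clock: 5.55
tcp_pos: [0.4463, -0.2039, 0.1146]
tool_rot: [3.141, 0.371, 3.01]
wrist_force: [-0.4, 0.6, 0.6]
gripper_width: 0.0114
clock: 5.95
tcp_pos: [0.4462, -0.2039, 0.1141]
tool_rot: [3.141, 0.37, 3.01]
wrist_force: [-0.2, -0.2, -0.3]
gripper_width: 0.0003
```

```bash
python3 - <<'E'
from h import *
s=read_camera("scene");o=get_obs();p=o['tcp_pos'];print(p)
from scipy.spatial.transform import Rotation as Ro
M=Ro.from_euler('xyz',o['tool_rot']).as_matrix()
im=crop(s,205,100,105,125,5)
for d in(0,.051,.07):
    u,v=proj("scene",p+M[:,2]*d)[0];cv2.circle(im,(int((u+.5-205)*5),int((v+.5-100)*5)),2,(0,0,255),-1)
cv2.imwrite("pics/c5.png",im)
E
```

```text
[ 0.44615238 -0.20392459  0.11411073]
```

View pics/c5.png

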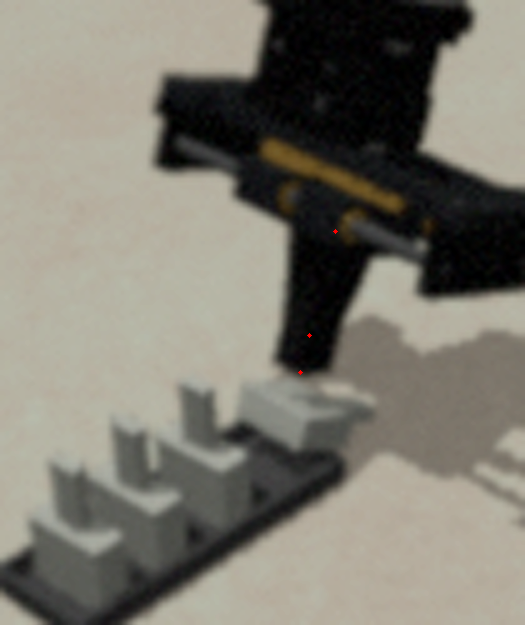

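```bash
python3 -m handwheel '[[-15,2,40,0,0,0],[-10,20,40,0,0,0],[0,48,0,0,0,0],[0,48,0,0,0,0],[0,48,0,0,0,0]]' 0.3; python3 -m handwheel '[[0,48,0,0,0,0],[0,48,0,0,0,0],[0,0,0,0,0,0]]';python3 - <<'E'
from h import *
print(get_obs()['tcp_pos'])
s=read_camera("scene");t=read_camera("top");cv2.imwrite("pics/t6.png",t);cv2.imwrite("pics/s6.png",s)
cv2.imwrite("pics/c6.png",np.hstack([crop(t,310,225,50,70,8),crop(s,230,150,50,70,8)]))
E
```

```text
clock: 6.5
tcp_pos: [0.4225, -0.0359, 0.1916]
tool_rot: [3.139, 0.372, 3.009]
wrist_force: [0.7, 0.7, -1.0]
gripper_width: 0.0324
clock: 6.8
tcp_pos: [0.4227, 0.0638, 0.1913]
tool_rot: [3.14, 0.371, 3.018]
wrist_force: [0.4, -1.6, 0.1]
gripper_width: 0.0557
[0.42269629 0.06377953 0.19129602]
```

View pics/c6.png

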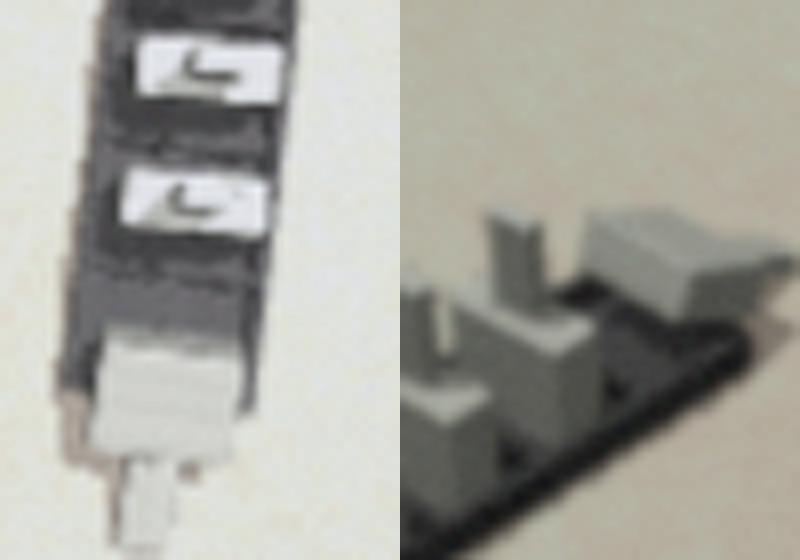

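```bash
python3 - <<'E'
from h import *
from scipy.optimize import least_squares
from scipy.spatial.transform import Rotation as Ro
F=np.load("fit.npz");a2=float(F['a2'])
S=[((9,-22,0),(593,215)),((9,22,0),(692,272)),((-9,22,0),(688,318)),((-9,-22,0),(583,275)),((9,22,36),(750,243)),((9,-22,36),(667,208)),((4,8,70),(797,258))]
T=[((-9,22,0),(108,335)),((-9,-22,0),(243,343)),((9,22,0),(105,352)),((9,-22,0),(240,366)),((9,22,36),(93,440)),((9,-22,36),(230,460)),((4,0,70),(143,550))]
ps=np.array([p for p,_ in S]);us=np.array([(230+(u-400+.5)/8-.5,150+(v+.5)/8-.5) for _,(u,v) in S])
pt=np.array([p for p,_ in T]);ut=np.array([(310+(u+.5)/8-.5,225+(v+.5)/8-.5) for _,(u,v) in T])
def W(q,p):return p@Ro.from_euler('ZYX',[q[3],-q[4],q[5]]).as_matrix().T/1000+q[:3]/1000
f=lambda q:np.r_[proj("scene",W(q,ps))-us,proj("top",W(q,pt))-ut].ravel()
for ph in(1.6,2.0):
    r=least_squares(f,[500,-210,30,a2,ph,0],loss='soft_l1',x_scale=[10,10,10,.1,.1,.1]);print(r.x.round(3),r.cost)
    q=r.x;print(r.fun.reshape(-1,2).round(1).tolist())
for n,p in(("tabbase",(0,0,36)),("tabtip",(0,0,70)),("tabmid",(0,0,53)),("blockc",(0,0,18))):print(n,(W(q,np.array([p],float))*1000).round(1))
print([(W(q,np.array([[x,0,z]],float))*1000).round(1)[0].tolist() for x,z in((-9,0),(9,0),(-9,36),(9,36),(-4,70),(4,70))])
E
```

```text
[ 4.90637e+02 -2.09771e+02  3.31650e+01  2.30000e-02  2.02600e+00
 -1.24000e-01] 9.115306663100538
[[-0.6, -0.1], [0.7, -1.1], [-0.6, 0.5], [-1.0, -0.4], [3.0, 2.0], [-0.1, 0.4], [0.8, -0.4], [-0.9, -1.3], [-0.1, -0.7], [0.2, -0.2], [1.2, -0.3], [-0.3, 2.0], [0.3, 1.1], [0.2, 0.2]]
[ 4.90637e+02 -2.09771e+02  3.31650e+01  2.30000e-02  2.02600e+00
 -1.24000e-01] 9.115306663758123
[[-0.6, -0.1], [0.7, -1.1], [-0.6, 0.5], [-1.0, -0.4], [3.0, 2.0], [-0.1, 0.4], [0.8, -0.4], [-0.9, -1.3], [-0.1, -0.7], [0.2, -0.2], [1.2, -0.3], [-0.3, 2.0], [0.3, 1.1], [0.2, 0.2]]
tabbase [[ 458.5 -206.1   17.5]]
tabtip [[ 428.1 -202.5    2.6]]
tabmid [[ 443.3 -204.3   10.1]]
blockc [[ 474.5 -207.9   25.3]]
[[494.6, -209.7, 25.1], [486.7, -209.9, 41.2], [462.4, -206.0, 9.4], [454.5, -206.1, 25.6], [429.8, -202.5, -0.9], [426.3, -202.6, 6.2]]
```

```bash
python3 -m handwheel '[[4,-45,0,0,0,0],[4,-45,-7,0,0,0],[4,-45,-7,0,0,0],[4,-45,-7,0,0,0],[4,-45,-7,0,0,0]]' 0.15 30;python3 -m handwheel '[[5,-43,-8,0,0,0],[0,0,0,0,0,0],[0,0,-36,0,0,0],[0,0,-36,0,0,0],[0,0,0,0,0,0]]' 
```

```text
clock: 7.4
tcp_pos: [0.4417, -0.1701, 0.1628]
tool_rot: [3.14, 0.371, 3.008]
wrist_force: [1.0, 2.3, 0.3]
gripper_width: 0.0738
clock: 7.9
tcp_pos: [0.4443, -0.2078, 0.0794]
tool_rot: [3.14, 0.361, 3.008]
wrist_force: [-1.2, -0.2, -0.5]
gripper_width: 0.0739
```

```bash
python3 -m handwheel '[[2,3,3,0,0,0],[0,0,0,0,0,0],[0,0,0,0,0,0],[0,0,0,0,0,0],[0,0,0,0,0,0]]' 1 30;python3 -m handwheel '[[0,0,0,0,0,0],[0,0,0,0,0,0],[0,0,0,0,0,0],[0,0,0,0,0,0]]' 
```

```text
clock: 8.4
tcp_pos: [0.45, -0.2049, 0.0874]
tool_rot: [3.139, 0.371, 3.011]
wrist_force: [-0.4, 0.1, 3.8]
gripper_width: 0.0437
clock: 8.8
tcp_pos: [0.4502, -0.2049, 0.0872]
tool_rot: [3.139, 0.371, 3.01]
wrist_force: [-3.8, 2.7, 10.2]
gripper_width: 0.0435
```

```bash
python3 -m handwheel '[[0,0,10,0,0,0],[0,0,20,0,0,0],[0,0,35,0,0,0],[15,35,10,0.0197,0.149,0],[15,35,0,0.0197,0.149,0]]';python3 -m handwheel '[[15,35,0,0.0197,0.149,0],[0,10,0,0,0,0],[0,0,0,0,0,0],[0,0,0,0,0,0]]'; python3 - <<'E'
from h import *
s=read_camera("scene");t=read_camera("top");o=get_obs();print(o['tcp_pos'],o['tool_rot'],o['joint_positions'].round(2),o['wrist_force'])
cv2.imwrite("pics/c7.png",np.hstack([crop(s,215,80,130,140,4)]))
E
```

```text
clock: 9.3
tcp_pos: [0.4807, -0.1348, 0.166]
tool_rot: [3.136, 0.073, 3.007]
wrist_force: [1.3, -0.4, -0.3]
gripper_width: 0.0437
clock: 9.7
tcp_pos: [0.4939, -0.0913, 0.1615]
tool_rot: [3.14, -0.08, 3.009]
wrist_force: [0.1, -0.6, -1.3]
gripper_width: 0.0435
[ 0.49380832 -0.09151503  0.16210428] [ 3.13847661 -0.07880676  3.00792196] [-0.53  0.27  0.71  1.91 -0.2   1.11  1.71] [ 0.28552879 -0.61592818 -1.65403561]
```

View pics/c7.png

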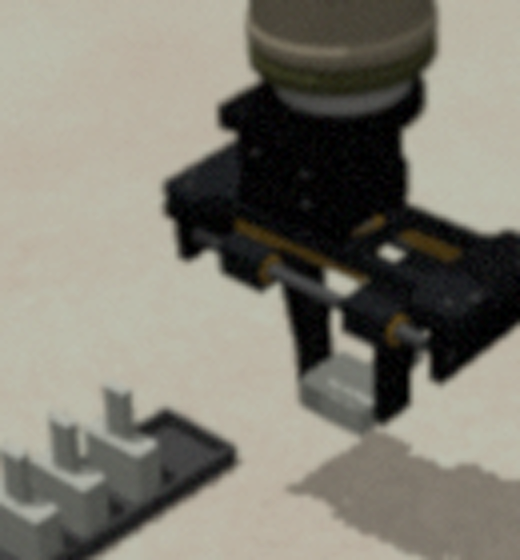

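```bash
python3 -m handwheel '[[0,0,-40,0,0,0],[0,0,-32,0,0,0],[0,0,-10,0,0,0],[0,0,0,0,0,0]]';python3 -m handwheel '[[0,0,-3,0,0,0],[0,0,0,0,0,0]]';python3 -m handwheel '[[0,0,-2,0,0,0],[0,0,0,0,0,0]]'
```

```text
clock: 10.2
tcp_pos: [0.4937, -0.0908, 0.0794]
tool_rot: [3.14, -0.082, 3.009]
wrist_force: [0.1, 0.6, -0.6]
gripper_width: 0.0435
clock: 10.4
tcp_pos: [0.4953, -0.0902, 0.0778]
tool_rot: [3.139, -0.078, 3.01]
wrist_force: [0.1, 0.2, -1.4]
gripper_width: 0.0436
clock: 10.6
tcp_pos: [0.4954, -0.0901, 0.0763]
tool_rot: [3.138, -0.079, 3.01]
wrist_force: [-5.2, 0.2, 15.1]
gripper_width: 0.0437
```

```bash
python3 -m handwheel '[[0,0,0,0,0,0],[0,0,0,0,0,0],[0,0,0,0,0,0],[0,0,0,0,0,0]]' 0.2;python3 -m handwheel '[[0,0,40,-0.0178,-0.135,0],[-10,1,20,-0.0178,-0.135,0],[-10,1,0,-0.0178,-0.135,0],[-10,1,0,-0.0178,-0.135,0],[-10,2,0,-0.0178,-0.135,0]]';python3 -m handwheel '[[0,0,0,0,0,0],[0,0,0,0,0,0]]'; python3 - <<'E'
from h import *
o=get_obs();print(o['tcp_pos'],o['tool_rot'],o['joint_positions'].round(2))
E
```

```text
clock: 11.0
tcp_pos: [0.4947, -0.0899, 0.0746]
tool_rot: [3.139, -0.08, 3.011]
wrist_force: [0.7, 0.5, 0.7]
gripper_width: 0.0659
clock: 11.5
tcp_pos: [0.4615, -0.0851, 0.136]
tool_rot: [3.135, 0.483, 3.017]
wrist_force: [0.3, 0.5, 0.3]
gripper_width: 0.0694
clock: 11.7
tcp_pos: [0.4656, -0.088, 0.1379]
tool_rot: [3.135, 0.48, 3.009]
wrist_force: [0.6, -0.6, -0.2]
gripper_width: 0.0695
[ 0.46563254 -0.08803943  0.13790928] [3.13466116 0.48029736 3.00886859] [-0.49 -0.12  0.56  2.37  0.21  0.4   1.34]
```

```bash
python3 -m handwheel '[[-2,1,-35,0,0,0],[-2,1,-30,0,0,0],[0,0,0,0,0,0]]';python3 -m handwheel '[[0,0,-4,0,0,0],[0,0,0,0,0,0]]'
```

```text
clock: 12.0
tcp_pos: [0.4619, -0.086, 0.0818]
tool_rot: [3.14, 0.476, 3.015]
wrist_force: [0.0, -0.9, 0.4]
gripper_width: 0.0695
clock: 12.2
tcp_pos: [0.4636, -0.0858, 0.0809]
tool_rot: [3.138, 0.483, 3.014]
wrist_force: [-0.7, -1.0, -0.6]
gripper_width: 0.0697
```

```bash
python3 -c "
from station import *
o=get_obs();print(o['tcp_pos'],o['tool_rot'],o['joint_positions'].round(2))"
```

```text
[ 0.46360568 -0.0858236   0.08090613] [3.13820654 0.48254006 3.01429026] [-0.33  0.04  0.41  2.41  0.02  0.21  1.5 ]
```

```bash
python3 -m handwheel '[[10,-1,0,0.013,0.1,0],[0,0,-8,0,0,0],[0,0,0,0,0,0]]';python3 -m handwheel '[[0,0,-3,0,0,0],[0,0,0,0,0,0]]'; python3 -c "
from station import *
o=get_obs();print(o['tcp_pos'],o['tool_rot'],o['joint_positions'].round(2))"
```

```text
clock: 12.5
tcp_pos: [0.4732, -0.0867, 0.0722]
tool_rot: [3.138, 0.384, 3.015]
wrist_force: [-0.5, -0.7, 0.4]
gripper_width: 0.0697
clock: 12.7
tcp_pos: [0.4722, -0.0866, 0.069]
tool_rot: [3.138, 0.382, 3.014]
wrist_force: [0.8, -0.2, 0.1]
gripper_width: 0.0697
[ 0.47217068 -0.08662388  0.06896422] [3.13785929 0.38175746 3.01428226] [-0.3   0.12  0.4   2.33 -0.1   0.32  1.62]
```

```bash
python3 -m handwheel '[[0,0,1,0,0,0],[0,0,0,0,0,0],[0,0,0,0,0,0],[0,0,0,0,0,0],[0,0,0,0,0,0]]' 1 45;python3 -m handwheel '[[0,0,0,0,0,0],[0,0,0,0,0,0],[0,0,10,0,0,0],[0,0,40,0,0,0],[0,0,40,0,0,0]]';python3 -m handwheel '[[5,0,10,0.0197,0.148,0],[5,0,0,0.0197,0.148,0],[5,0,0,0.0197,0.148,0],[5,0,0,0.0197,0.148,0],[5,0,0,0.0197,0.148,0]]';python3 -m handwheel '[[5,0,0,0.0197,0.148,0],[5,0,0,0.0197,0.148,0],[5,0,0,0.0197,0.148,0],[5,0,0,0.0197,0.148,0],[0,0,0,0,0,0]]'; python3 - <<'E'
from h import *
o=get_obs();print(o['tcp_pos'],o['tool_rot'],o['joint_positions'].round(2))
s=read_camera("scene")
cv2.imwrite("pics/c8.png",crop(s,215,60,150,150,4))
E
```

```text
clock: 13.2
tcp_pos: [0.4728, -0.0867, 0.0704]
tool_rot: [3.138, 0.381, 3.014]
wrist_force: [-1.5, -0.0, 2.7]
gripper_width: 0.0436
clock: 13.7
tcp_pos: [0.4717, -0.087, 0.1604]
tool_rot: [3.139, 0.378, 3.014]
wrist_force: [2.0, -0.3, -1.1]
gripper_width: 0.0435
clock: 14.2
tcp_pos: [0.4985, -0.0862, 0.1707]
tool_rot: [3.133, -0.37, 3.015]
wrist_force: [0.2, -0.4, -1.5]
gripper_width: 0.0438
clock: 14.7
tcp_pos: [0.5173, -0.0862, 0.1647]
tool_rot: [3.131, -0.976, 3.016]
wrist_force: [0.3, 0.3, -2.8]
gripper_width: 0.0432
[ 0.51725328 -0.08621223  0.16468699] [ 3.13119154 -0.97595505  3.01636646] [-0.17  0.87  0.45  1.28 -0.22  2.04  1.75]
```

```bash
python3 -m handwheel '[[0,0,-45,0,0,0],[0,0,-40,0,0,0],[0,0,-15,0,0,0],[0,0,0,0,0,0],[0,0,0,0,0,0]]';python3 -m handwheel '[[0,0,-4,0,0,0],[0,0,0,0,0,0]]';python3 -m handwheel '[[0,0,-3,0,0,0],[0,0,0,0,0,0]]'; python3 -c "
from station import *
o=get_obs();print(o['tcp_pos'],o['tool_rot'],o['joint_positions'].round(2))"
```

```text
clock: 15.25
tcp_pos: [0.5186, -0.0868, 0.0726]
tool_rot: [3.129, -0.959, 3.017]
wrist_force: [0.1, -0.9, -1.0]
gripper_width: 0.0435
clock: 15.45
tcp_pos: [0.5184, -0.0867, 0.0674]
tool_rot: [3.129, -0.96, 3.018]
wrist_force: [0.2, 0.2, -1.6]
gripper_width: 0.0432
clock: 15.65
tcp_pos: [0.5178, -0.0866, 0.0633]
tool_rot: [3.129, -0.962, 3.017]
wrist_force: [-0.0, -0.7, -0.9]
gripper_width: 0.0437
[ 0.51783631 -0.08660278  0.06334651] [ 3.12906889 -0.96228505  3.01738555] [-0.16  0.99  0.42  1.29 -0.26  1.89  1.75]
```

View pics/c8.png

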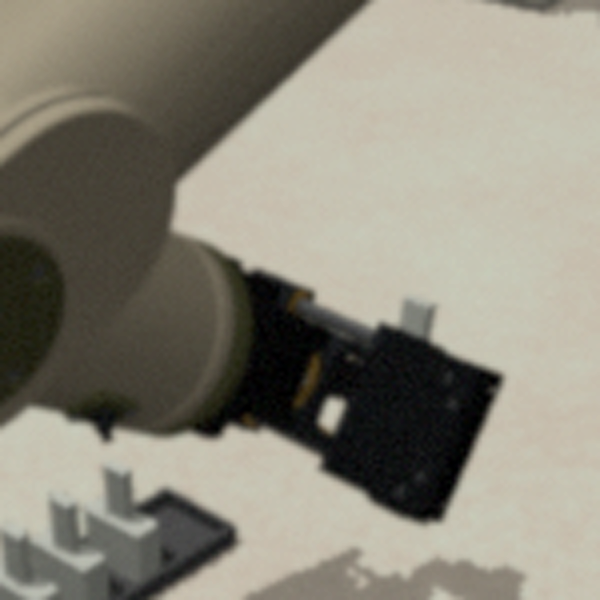

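```bash
python3 -m handwheel '[[0,0,0,0.013,0.1,0],[0,0,-8,0,0,0],[0,0,0,0,0,0]]';python3 -m handwheel '[[0,0,-4,0,0,0],[0,0,0,0,0,0]]'; python3 -m handwheel '[[0,0,-2,0,0,0],[0,0,0,0,0,0]]'
```

```text
clock: 15.95
tcp_pos: [0.5173, -0.0867, 0.0535]
tool_rot: [3.129, -1.063, 3.018]
wrist_force: [-0.0, -1.2, -1.4]
gripper_width: 0.0438
clock: 16.15
tcp_pos: [0.5178, -0.0866, 0.0512]
tool_rot: [3.128, -1.062, 3.018]
wrist_force: [-0.2, -0.1, -0.6]
gripper_width: 0.0435
clock: 16.35
tcp_pos: [0.5178, -0.0866, 0.0494]
tool_rot: [3.128, -1.063, 3.018]
wrist_force: [-0.2, 0.2, -1.6]
gripper_width: 0.043
```

```bash
python3 -m handwheel '[[0,0,-2,0,0,0],[0,0,0,0,0,0]]'; python3 -m handwheel '[[0,0,-2,0,0,0],[0,0,0,0,0,0]]'
```

```text
clock: 16.55
tcp_pos: [0.5178, -0.0866, 0.0472]
tool_rot: [3.128, -1.063, 3.018]
wrist_force: [0.2, -0.3, -1.7]
gripper_width: 0.0435
clock: 16.75
tcp_pos: [0.5179, -0.0866, 0.0457]
tool_rot: [3.128, -1.064, 3.018]
wrist_force: [1.2, 0.3, 2.6]
gripper_width: 0.0433
```

```bash
python3 -m handwheel '[[0,0,-1,0,0,0],[0,0,0,0,0,0]]'; python3 -m handwheel '[[0,0,0,0,0,0],[0,0,0,0,0,0],[0,0,0,0,0,0],[0,0,0,0,0,0],[0,0,0,0,0,0]]' 0.1;python3 -m handwheel '[[20,-2.5,11,0,0,0],[35,-4,22,0,0,0],[25,-3,45,0,0,0],[0,0,45,0,0,0],[0,0,40,0,0,0]]'; python3 -m handwheel '[[0,0,0,-0.0197,-0.148,0],[0,0,0,-0.0197,-0.148,0],[0,0,0,-0.0197,-0.148,0],[0,0,0,-0.0197,-0.148,0],[0,0,0,-0.0197,-0.148,0]]';python3 -m handwheel '[[0,0,0,-0.0197,-0.148,0],[0,0,0,-0.0197,-0.148,0],[0,0,0,-0.002,-0.022,0],[0,0,0,0,0,0]]'; python3 - <<'E'
from h import *
o=get_obs();print(o['tcp_pos'],o['tool_rot'],o['joint_positions'].round(2))
s=read_camera("scene");t=read_camera("top")
cv2.imwrite("pics/c9.png",np.hstack([crop(s,200,120,140,120,4),crop(t,255,205,60,120,4)]))
E
```

```text
clock: 16.95
tcp_pos: [0.518, -0.0867, 0.0455]
tool_rot: [3.128, -1.064, 3.018]
wrist_force: [1.5, -0.1, 10.2]
gripper_width: 0.0439
clock: 17.45
tcp_pos: [0.5178, -0.0866, 0.0442]
tool_rot: [3.128, -1.064, 3.018]
wrist_force: [-0.0, -0.4, -0.1]
gripper_width: 0.0741
clock: 17.95
tcp_pos: [0.5416, -0.0817, 0.1665]
tool_rot: [3.106, -0.96, 3.053]
wrist_force: [-0.1, -1.0, 0.5]
gripper_width: 0.0785
clock: 18.45
tcp_pos: [0.5419, -0.0828, 0.1662]
tool_rot: [3.141, -0.208, 3.028]
wrist_force: [0.0, -0.0, -0.0]
gripper_width: 0.0783
clock: 18.85
tcp_pos: [0.5409, -0.0826, 0.1659]
tool_rot: [-3.137, 0.104, 3.027]
wrist_force: [0.1, 0.4, 0.2]
gripper_width: 0.0782
[ 0.54087284 -0.08257144  0.16585477] [-3.13713575  0.10378673  3.0273682 ] [-0.11  0.21  0.19  1.9  -0.04  0.93  1.55]
```

View pics/c9.png

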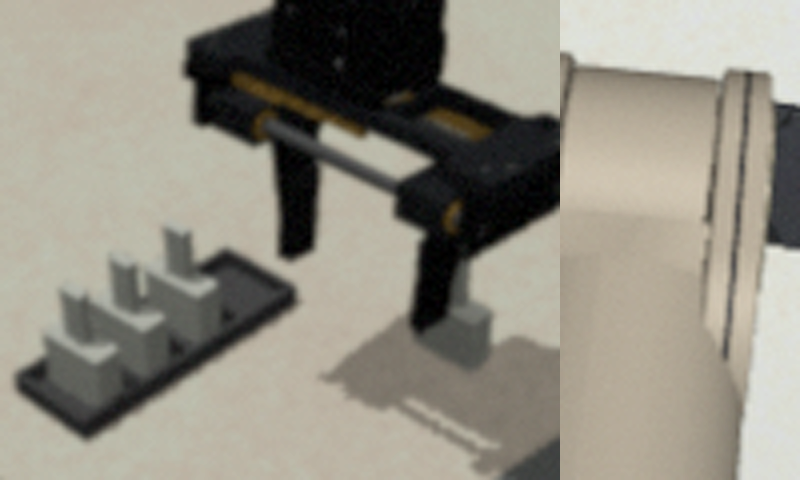

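```bash
python3 - <<'E'
from h import *
F=np.load("fit.npz");a2=float(F['a2'])
R=np.array([[np.cos(a2),-np.sin(a2)],[np.sin(a2),np.cos(a2)]])
for n,p,z,l in(("tr",(490,318),36,(-9,22)),("br",(490,356),0,(-9,22)),("bf",(467,370),0,(9,22)),("s3 tr",(220,284),40,(-9,22)),("s3 tf",(192,299),40,(9,22))):
    X=at("scene",200+(p[0]+.5)/4-.5,120+(p[1]+.5)/4-.5,z/1000);print(n,X.round(1),"centre",(X[:2]-R@l).round(1))
E
```

```text
tr [461.4 -55.1  36. ] centre [467.5 -78.1]
br [451.  -58.8   0. ] centre [457.  -81.8]
bf [469.3 -63.    0. ] centre [457.4 -83.7]
s3 tr [ 526.9 -193.6   40. ] centre [ 532.9 -216.6]
s3 tf [ 546.9 -197.8   40. ] centre [ 535.1 -218.4]
```

```bash
python3 -m handwheel '[[-40,1,0,0.0137,0.103,-0.009],[-39,1,0,0,0,0],[0,0,0,0,0,0],[0,0,0,0,0,0]]' 0.5 25; python3 -c "
from station import *
o=get_obs();print(o['tcp_pos'],o['tool_rot'],o['joint_positions'].round(2))"
```

```text
clock: 19.35
tcp_pos: [0.4631, -0.0808, 0.1655]
tool_rot: [-3.138, 0.0, 3.018]
wrist_force: [0.7, 0.2, -0.4]
gripper_width: 0.0543
[ 0.46305461 -0.08078489  0.16550093] [-3.13803335e+00  3.98800937e-04  3.01809051e+00] [-0.11  0.11  0.2   2.02 -0.02  1.02  1.54]
```

```bash
python3 -m handwheel '[[-1,0,-30,0,0,0],[0,0,-25,0,0,0],[0,0,0,0,0,0]]';python3 -m handwheel '[[0,0,0,0,0,0],[0,0,0,0,0,0],[0,0,0,0,0,0],[0,0,0,0,0,0],[0,0,0,0,0,0]]' 1 25;python3 -m handwheel '[[0,0,0,0,0,0],[0,0,0,0,0,0],[0,0,0,0,0,0]]'
```

```text
clock: 19.65
tcp_pos: [0.4613, -0.0804, 0.1081]
tool_rot: [-3.137, -0.003, 3.019]
wrist_force: [-0.4, 0.0, 0.4]
gripper_width: 0.0441
clock: 20.15
tcp_pos: [0.4618, -0.0806, 0.1109]
tool_rot: [-3.138, 0.003, 3.018]
wrist_force: [0.7, 1.1, 1.5]
gripper_width: 0.0156
clock: 20.45
tcp_pos: [0.4619, -0.0805, 0.1109]
tool_rot: [-3.138, 0.003, 3.018]
wrist_force: [-0.5, 1.9, 5.5]
gripper_width: 0.0155
```

```bash
python3 -m handwheel '[[0,0,15,0,0,0],[0,0,30,0,0,0],[6,15,25,0,0,-0.14],[6,15,0,0,0,-0.14],[6,15,0,0,0,-0.14]]';python3 -m handwheel '[[6,15,0,0,0,-0.14],[6,15,0,0,0,-0.14],[6,15,0,0,0,-0.14],[6,15,0,0,0,-0.14],[6,15,0,0,0,-0.14]]';python3 -m handwheel '[[6,15,0,0,0,-0.14],[6,15,0,0,0,-0.14],[6,15,0,0,0,-0.14],[5,2,0,0,0,-0.135],[0,0,0,0,0,0]]';python3 -m handwheel '[[0,0,0,0,0,0]]'; python3 -c "
from station import *
o=get_obs();print(o['tcp_pos'],o['tool_rot'],o['joint_positions'].round(2))"
```

```text
clock: 20.95
tcp_pos: [0.4798, -0.0352, 0.181]
tool_rot: [-3.139, 0.003, 2.592]
wrist_force: [0.5, 0.3, -1.3]
gripper_width: 0.0155
clock: 21.45
tcp_pos: [0.5093, 0.0398, 0.18]
tool_rot: [-3.137, 0.002, 1.892]
wrist_force: [0.3, -0.1, -0.9]
gripper_width: 0.0157
clock: 21.95
tcp_pos: [0.5325, 0.0868, 0.1799]
tool_rot: [-3.138, 0.002, 1.342]
wrist_force: [0.2, -0.3, -1.4]
gripper_width: 0.0158
clock: 22.05
tcp_pos: [0.5321, 0.0859, 0.18]
tool_rot: [-3.137, 0.003, 1.347]
wrist_force: [-0.9, -0.6, -1.1]
gripper_width: 0.0157
[0.5320952 0.0859292 0.1799858] [-3.13737113e+00  2.54572936e-03  1.34710146e+00] [-0.42  0.24  0.2   1.83 -0.05  1.08 -0.42]
```

```bash
python3 -m handwheel '[[1.5,0.5,-15,0,0,0],[0,0,-12,0,0,0],[0,0,-8,0,0,0]]';python3 -m handwheel '[[0,0,-10,0,0,0],[0,0,-9,0,0,0],[0,0,0,0,0,0]]';python3 -m handwheel '[[0,0,-3,0,0,0],[0,0,0,0,0,0]]'
```

```text
clock: 22.35
tcp_pos: [0.5331, 0.0864, 0.1434]
tool_rot: [-3.136, 0.003, 1.344]
wrist_force: [-0.9, -0.2, -1.8]
gripper_width: 0.0158
clock: 22.65
tcp_pos: [0.5332, 0.0867, 0.1248]
tool_rot: [-3.136, 0.003, 1.344]
wrist_force: [0.3, 0.4, -1.6]
gripper_width: 0.0159
clock: 22.85
tcp_pos: [0.534, 0.0869, 0.1234]
tool_rot: [-3.138, 0.002, 1.343]
wrist_force: [0.2, -0.4, -1.6]
gripper_width: 0.0157
```

```bash
python3 -m handwheel '[[0,0,-1.5,0,0,0],[0,0,0,0,0,0]]';python3 -m handwheel '[[-0.45,-1.95,0,0,0,0],[0,0,0,0,0,0]]';python3 -m handwheel '[[-0.45,-1.95,0,0,0,0],[0,0,0,0,0,0]]'
```

```text
clock: 23.05
tcp_pos: [0.5341, 0.0869, 0.122]
tool_rot: [-3.138, 0.002, 1.343]
wrist_force: [0.5, -1.4, -0.6]
gripper_width: 0.0156
clock: 23.25
tcp_pos: [0.5335, 0.0845, 0.122]
tool_rot: [-3.138, 0.002, 1.343]
wrist_force: [-0.1, -0.3, -0.6]
gripper_width: 0.0155
clock: 23.45
tcp_pos: [0.5332, 0.0832, 0.122]
tool_rot: [-3.138, 0.001, 1.343]
wrist_force: [1.3, 1.2, -1.9]
gripper_width: 0.0155
```

```bash
python3 -m handwheel '[[-0.45,-1.95,0,0,0,0],[0,0,0,0,0,0]]';python3 -m handwheel '[[-0.22,-1,0,0,0,0],[0,0,0,0,0,0]]'
```

```text
clock: 23.65
tcp_pos: [0.533, 0.0825, 0.1222]
tool_rot: [-3.139, -0.001, 1.344]
wrist_force: [1.1, 6.4, -2.5]
gripper_width: 0.0157
clock: 23.85
tcp_pos: [0.533, 0.0821, 0.1223]
tool_rot: [-3.139, -0.001, 1.345]
wrist_force: [2.3, 7.8, -3.0]
gripper_width: 0.0156
```

```bash
python3 -m handwheel '[[0.4,1.8,0,0,0,0],[0,0,-1,0,0,0],[0,0,0,0,0,0]]';python3 -m handwheel '[[0,0,-0.7,0,0,0],[0,0,0,0,0,0]]'
```

```text
clock: 24.15
tcp_pos: [0.5331, 0.0825, 0.1211]
tool_rot: [-3.139, 0.001, 1.344]
wrist_force: [1.5, 5.2, 0.2]
gripper_width: 0.0153
clock: 24.35
tcp_pos: [0.5332, 0.0824, 0.121]
tool_rot: [-3.139, 0.0, 1.344]
wrist_force: [-0.7, 4.5, 6.6]
gripper_width: 0.0157
```

```bash
python3 -m handwheel '[[0,0,0,0,0,0],[0,0,0,0,0,0],[0,0,0,0,0,0]]' 0.5;python3 -m handwheel '[[0,0,20,0,0,0],[0,0,40,0,0,0],[0,-25,0,0,0,0.14],[0,-25,0,0,0,0.14],[0,-25,0,0,0,0.14]]';python3 -m handwheel '[[0,-25,0,0,0,0.14],[0,-25,0,0,0,0.14],[0,-25,0,0,0,0.14],[0,-25,0,0,0,0.14],[0,-25,0,0,0,0.14]]';python3 -m handwheel '[[0,-25,0,0,0,0.14],[0,-25,0,0,0,0.14],[0,-25,0,0,0,0.14],[1,-23,0,0,0,0.126],[0,0,0,0,0,0]]';python3 -m handwheel '[[0,0,0,0,0,0]]'; python3 -c "
from station import *
o=get_obs();print(o['tcp_pos'],o['tool_rot'],o['joint_positions'].round(2))"
```

```text
clock: 24.65
tcp_pos: [0.5326, 0.081, 0.1199]
tool_rot: [-3.138, 0.003, 1.343]
wrist_force: [0.6, 0.8, 0.1]
gripper_width: 0.0322
clock: 25.15
tcp_pos: [0.5326, 0.0056, 0.1803]
tool_rot: [-3.138, 0.002, 1.769]
wrist_force: [0.8, -0.2, 0.4]
gripper_width: 0.0436
clock: 25.65
tcp_pos: [0.5324, -0.1196, 0.18]
tool_rot: [-3.138, 0.001, 2.469]
wrist_force: [0.4, 0.5, -0.4]
gripper_width: 0.0435
clock: 26.15
tcp_pos: [0.5326, -0.2204, 0.1799]
tool_rot: [-3.136, 0.001, 3.008]
wrist_force: [-0.1, 0.5, -0.1]
gripper_width: 0.0435
clock: 26.25
tcp_pos: [0.5334, -0.2167, 0.1798]
tool_rot: [-3.138, 0.001, 3.006]
wrist_force: [-0.6, -0.5, -0.2]
gripper_width: 0.0433
[ 0.5333828  -0.21668644  0.17982437] [-3.13813361e+00  9.78780019e-04  3.00623128e+00] [ 0.14  0.31  0.19  1.74 -0.06  1.09  1.79]
```

```bash
python3 -m handwheel '[[0,0,-35,0,0,0],[0,0,-30,0,0,0],[0,0,0,0,0,0]]';python3 -m handwheel '[[0,0,0,0,0,0],[0,0,0,0,0,0],[0,0,0,0,0,0],[0,0,0,0,0,0],[0,0,0,0,0,0]]' 1 25;python3 -m handwheel '[[0,0,0,0,0,0],[0,0,0,0,0,0],[0,0,0,0,0,0]]'
```

```text
clock: 26.55
tcp_pos: [0.5323, -0.2147, 0.1122]
tool_rot: [-3.139, -0.003, 3.009]
wrist_force: [0.3, -0.6, 0.2]
gripper_width: 0.0437
clock: 27.05
tcp_pos: [0.5342, -0.2162, 0.1159]
tool_rot: [-3.138, 0.003, 3.009]
wrist_force: [-0.9, 0.4, 3.2]
gripper_width: 0.0156
clock: 27.35
tcp_pos: [0.5342, -0.2163, 0.1159]
tool_rot: [-3.138, 0.003, 3.009]
wrist_force: [-0.4, 0.2, 5.1]
gripper_width: 0.0153
```

```bash
python3 -m handwheel '[[0,0,15,0,0,0],[0,0,35,0,0,0],[0,0,45,0,0,0],[0,26,0,0,0,-0.14],[0,26,0,0,0,-0.14]]';python3 -m handwheel '[[0,26,0,0,0,-0.14],[0,26,0,0,0,-0.14],[0,26,0,0,0,-0.14],[0,26,0,0,0,-0.14],[0,26,0,0,0,-0.14]]';python3 -m handwheel '[[0,26,0,0,0,-0.14],[0,26,0,0,0,-0.14],[0,26,0,0,0,-0.14],[0,26,0,0,0,-0.14],[3,26,0,0,0,-0.126]]';python3 -m handwheel '[[1,8,0,0,0,0],[0,0,0,0,0,0],[0,0,0,0,0,0]]'; python3 -c "
from station import *
o=get_obs();print(o['tcp_pos'],o['tool_rot'],o['joint_positions'].round(2))"
```

```text
clock: 27.85
tcp_pos: [0.5342, -0.1646, 0.2126]
tool_rot: [-3.139, 0.005, 2.722]
wrist_force: [-0.0, 1.0, -0.8]
gripper_width: 0.0154
clock: 28.35
tcp_pos: [0.5336, -0.0333, 0.211]
tool_rot: [-3.138, 0.002, 2.023]
wrist_force: [0.7, -0.6, -0.8]
gripper_width: 0.0157
clock: 28.85
tcp_pos: [0.5365, 0.0967, 0.211]
tool_rot: [-3.138, 0.002, 1.338]
wrist_force: [0.8, 0.7, -1.4]
gripper_width: 0.0156
clock: 29.15
tcp_pos: [0.5378, 0.1024, 0.2104]
tool_rot: [-3.138, 0.002, 1.345]
wrist_force: [0.3, -0.5, -1.0]
gripper_width: 0.0156
[0.53782749 0.10239669 0.21038615] [-3.13823226e+00  2.46864850e-03  1.34467484e+00] [-0.42  0.22  0.16  1.78 -0.04  1.15 -0.47]
```

```bash
python3 -m handwheel '[[0.5,2.5,-20,0,0,0],[0,0,-30,0,0,0],[0,0,-15,0,0,0],[0,0,-10,0,0,0]]';python3 -m handwheel '[[0,0,-8,0,0,0],[0,0,-4,0,0,0],[0,0,0,0,0,0]]';python3 -m handwheel '[[0,0,-1,0,0,0],[0,0,0,0,0,0]]'
```

```text
clock: 29.55
tcp_pos: [0.5379, 0.1043, 0.134]
tool_rot: [-3.137, 0.003, 1.343]
wrist_force: [-0.3, -0.8, -0.5]
gripper_width: 0.0152
clock: 29.85
tcp_pos: [0.5384, 0.106, 0.1232]
tool_rot: [-3.138, 0.002, 1.343]
wrist_force: [-0.6, -1.0, -0.4]
gripper_width: 0.0157
clock: 30.05
tcp_pos: [0.5386, 0.1064, 0.1227]
tool_rot: [-3.139, 0.001, 1.343]
wrist_force: [-0.1, 0.6, -0.3]
gripper_width: 0.0157
```

```bash
python3 -m handwheel '[[0,0,-0.7,0,0,0],[0,0,0,0,0,0]]';python3 -m handwheel '[[-0.45,-1.95,0,0,0,0],[-0.45,-1.95,0,0,0,0],[0,0,0,0,0,0]]';python3 -m handwheel '[[-0.35,-1.5,0,0,0,0],[0,0,0,0,0,0]]'
```

```text
clock: 30.25
tcp_pos: [0.5386, 0.1064, 0.1219]
tool_rot: [-3.139, 0.001, 1.343]
wrist_force: [-0.4, -0.5, 2.2]
gripper_width: 0.0156
clock: 30.55
tcp_pos: [0.5377, 0.1025, 0.1219]
tool_rot: [-3.139, 0.001, 1.343]
wrist_force: [1.1, 1.3, 4.8]
gripper_width: 0.0155
clock: 30.75
tcp_pos: [0.5376, 0.1018, 0.122]
tool_rot: [-3.139, -0.0, 1.344]
wrist_force: [2.8, 5.1, 2.2]
gripper_width: 0.0157
```

```bash
python3 -m handwheel '[[0,0,0,0,0,0],[0,0,0,0,0,0],[0,0,0,0,0,0]]' 0.5;python3 -m handwheel '[[0,0,20,0,0,0],[0,0,40,0,0,0],[2,9,10,0,0,0.143],[2,9,0,0,0,0.143],[2,9,0,0,0,0.143]]' 0 30;python3 -m handwheel '[[2,9,0,0,0,0.143],[2,9,0,0,0,0.143],[2,9,0,0,0,0.143],[2,9,0,0,0,0.143],[2,9,0,0,0,0.143]]';python3 -m handwheel '[[2,9,0,0,0,0.143],[2,9,0,0,0,0.143],[2,5,0,0,0,0.141],[0,0,0,0,0,0],[0,0,0,0,0,0]]'; python3 - <<'E'
from h import *
F=np.load("fit.npz");t,a=F['t'],float(F['a']);R=np.array([[np.cos(a),-np.sin(a)],[np.sin(a),np.cos(a)]])
o=get_obs();print(o['tcp_pos'],o['tool_rot'],o['gripper_width'],o['joint_positions'].round(2),"clamp",R.T@(o['tcp_pos'][:2]*1000-t))
s=read_camera("scene");p=o['tcp_pos']
im=crop(s,300,170,160,140,5)
for q in([0,0,70],):
    for sgn in(-43.5,0,43.5):
        X=p-np.array([0,0,.07])+np.r_[R[:,0]*sgn/1000,0]
        u,v=proj("scene",X)[0];cv2.circle(im,(int((u+.5-300)*5),int((v+.5-170)*5)),3,(0,0,255),-1)
cv2.imwrite("pics/c10.png",im[:600])
E
```

```text
clock: 31.05
tcp_pos: [0.5366, 0.1004, 0.121]
tool_rot: [-3.137, 0.003, 1.343]
wrist_force: [0.6, 0.9, -0.0]
gripper_width: 0.0321
clock: 31.55
tcp_pos: [0.5431, 0.1279, 0.1918]
tool_rot: [-3.138, 0.002, 1.778]
wrist_force: [-0.6, 0.4, 0.2]
gripper_width: 0.0719
clock: 32.05
tcp_pos: [0.5529, 0.1728, 0.1911]
tool_rot: [-3.137, 0.001, 2.493]
wrist_force: [0.4, 1.4, -0.6]
gripper_width: 0.0871
clock: 32.55
tcp_pos: [0.5589, 0.1953, 0.1911]
tool_rot: [-3.138, 0.001, 2.91]
wrist_force: [0.1, 0.2, 0.5]
gripper_width: 0.0869
[0.55893799 0.19532891 0.19114052] [-3.13750359e+00  1.26316675e-03  2.90975589e+00] 0.08689834606631168 [-0.35  0.34 -0.08  1.67  0.03  1.13  0.9 ] clamp [1.24170038e+02 3.60780991e-02]
```

View pics/c10.png

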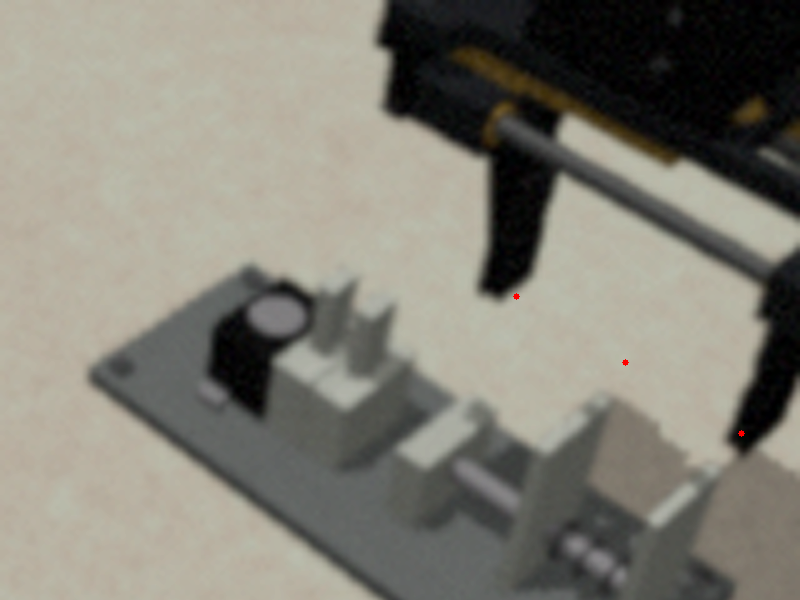

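```bash
python3 -m handwheel '[[0,0,-25,0,0,0],[0,0,-15,0,0,0],[0,0,0,0,0,0]]';python3 -m handwheel '[[0,0,-15,0,0,0],[0,0,-15,0,0,0],[0,0,0,0,0,0]]'; python3 -m handwheel '[[-0.3,-1.2,0,0,0,0],[0,0,0,0,0,0],[0,0,0,0,0,0]]' 1 20;python3 -m handwheel '[[0,0,0,0,0,0],[0,0,0,0,0,0],[0,0,0,0,0,0],[0,0,0,0,0,0]]'
```

```text
clock: 32.9
tcp_pos: [0.5577, 0.195, 0.149]
tool_rot: [-3.135, -0.002, 2.912]
wrist_force: [-0.1, -0.3, -0.6]
gripper_width: 0.0871
clock: 33.2
tcp_pos: [0.5579, 0.1954, 0.119]
tool_rot: [-3.136, -0.001, 2.914]
wrist_force: [-1.4, -0.6, 0.0]
gripper_width: 0.0869
clock: 33.5
tcp_pos: [0.5592, 0.1955, 0.1222]
tool_rot: [-3.14, 0.003, 2.914]
wrist_force: [2.4, 4.1, -2.8]
gripper_width: 0.0703
clock: 33.9
tcp_pos: [0.5593, 0.1962, 0.1221]
tool_rot: [-3.141, 0.003, 2.915]
wrist_force: [2.9, 6.0, -3.4]
gripper_width: 0.0389
```

```bash
python3 -m handwheel '[[0,0,0,0,0,0],[0,0,0,0,0,0],[0,0,0,0,0,0],[0,0,0,0,0,0],[0,0,0,0,0,0]]'; python3 -m handwheel '[[0,0,0,0,0,0],[0,0,0,0,0,0],[0,0,0,0,0,0]]' 1 45
```

```text
clock: 34.4
tcp_pos: [0.559, 0.1952, 0.1221]
tool_rot: [-3.139, 0.003, 2.914]
wrist_force: [-0.0, 3.6, 4.4]
gripper_width: 0.0244
clock: 34.7
tcp_pos: [0.559, 0.1952, 0.1221]
tool_rot: [-3.139, 0.003, 2.914]
wrist_force: [-0.6, 3.5, 7.3]
gripper_width: 0.024
```

```bash
python3 -m handwheel '[[0,0,0,0,0,0],[0,0,0,0,0,0],[0,0,0,0,0,0],[0,0,0,0,0,0]]'; python3 -c "
from station import *
print(hand_in())"
```

```text
clock: 35.1
tcp_pos: [0.559, 0.1952, 0.1221]
tool_rot: [-3.139, 0.003, 2.914]
wrist_force: [-0.5, 3.6, 5.7]
gripper_width: 0.024
the job is handed in; nothing more can be done
None
```

I stood two spacers side by side between the sample and the jaw. I then squeezed the end plate against the upright and handed in at 35 s, still squeezing at 45 N. The other two spacers were not moved and stayed in their tray pockets, and I never touched the jar, beaker or dish.

**What went wrong:** on the first pick I lifted before the fingers had finished closing. That knocked the nearest spacer over the end wall of the tray. I picked it up by its block, stood it upright on the bench and used it as the first spacer.

**Last checks:**
- **Picture before squeezing:** it showed both spacers upright and squarely in line against the sample. I took no picture after clamping, because my picture allowance was used up.
- **Grip width:** it held steady at 24.0 mm, down from 50 mm with the plunger out. That puts plunger travel at about 25.5–26 mm, so it nips the stack about 4 mm before the end of its 30 mm travel.
- **Disagreement:** this is about 1 mm more travel than the 24.5 mm I worked out from where the first spacer touched the sample. That is within my measuring error.
- **Forces:** the wrist force at the end was about 7 N. The highest reading during the job was about 16 N, well under the limit.

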